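Let down the shutter-spring winder before painting

ROBOT

A 6-joint arm with a two-finger parallel gripper is mounted at the origin on the work surface. World frame = base frame: x ahead of the robot, y to its left, z up, the work surface at z = 0. Lengths are in mm, angles in rad, forces in N, time in s.
With the tool pointing down it reaches from about 275 to 1000 mm from the base axis. Payload 8.4 kg.
Tool frame: the origin (TCP) lies midway between the tips of the shut fingers; the grasp point (between the pads) lies 19 mm behind it; z points along the fingers, x is the direction in which the jaws open and shut, and the axes are right-handed (so a half turn about z gives the same grasp; the last joint's range is limited). The gripper opens to 85 mm and grips with 20 to 120 N. Pads are 22 mm wide; open, the fingers measure 114 mm over their backs; the gripper's body (76 mm by 85 mm) begins 54 mm behind the grasp point. The pads swing forward as they close: fully open they stand 13 mm farther back than shut.
Start: joints at [-1.246, 0.353, 1.633, -0, 1.155, -0.002], TCP at [200.632, -591.924, 199.381] pointing down, gripper open.
Joint ranges: [-2.63, 2.63], [-0.92, 2.1], [0.06, 2.66], [-1.3, 4.44], [0, 2.69], [-3.02, 3.02]. Speed limits (rad/s): [2.22, 2.22, 2.79, 3.14, 3.14, 3.14].

INTERFACE

Orientations are given as [roll, pitch, yaw] about the fixed x, y, z axes, in that order (R = Rz(yaw) Ry(pitch) Rx(roll)).
In Python, from rig import sense, grab_frame, camera_model, job gives the robot as it stands.
- The arm moves only by the tool arm_command, never from a script. Its argument "plan" is a list of rows, each an object with "translation": the shift along the tool's x, y, z in cm, a list of three; "twist": the turn about the tool's z in rad; "gripper": the opening, from 0 (shut) to 1 (fully open). A call has exactly 5 rows; each row is the pose to reach, as a shift and turn from the pose measured when the call began, along the tool's axes at that moment; what a row does not reach only later rows make up. A row lasts 1/12 s, in which the tool goes at most 41.7 mm and 7.16 degrees, less where a joint would pass 70% of its speed; a pose out of reach is approached as far as the arm can. A call with a gripper value outside its range is refused whole. The fingers move at their own pace and stop on an object; "squeeze" is the grip in N (left out, the last holds). Time passes only in rows, so rows that repeat a pose let the fingers close, or fill a call up. It gives the time, the measured TCP pose, the force and the opening at its end, in the units of the state.
- sense(): the state, without advancing time (a new reading comes with each control period).
- grab_frame(name): name is "side" or "top"; returns the picture (400x640x3 uint8, blue, green, red); there is no depth.
- camera_model(name): a dict with "fx", "fy", "cx", "cy" (pixels), "pose" (4x4, takes a point from camera to world coordinates). Camera axes: x right, y down, z forward; pixel columns grow to the right and rows downward; lengths in mm; the calibration is good to about 2 mm. A picture is of the moment at which its call begins. camera_model takes no time and is no camera call.
- job.sign_off(): hands the job in, once; it reports no verdict.
The state is a dict: "clock": time; "qpos": joint angles; "qvel": joint speeds; "joint_efforts": joint torques, N m; "eef_pos": TCP position; "tcp_rot": TCP orientation; "contact_force": force on the tool from outside, world axes, zero at the start; "wrist_torque": the same for the moment, N m; "opening": opening from 0.0 (shut) to 1.0 (fully open).
Only numpy, scipy, OpenCV 4.12 (cv2) and the standard library are available. Lean on these libraries where they do the work, as an engineer would, in place of code of your own. Each camera call takes 0.05 s, during which the arm holds its last target.

TASK

The serving-hatch shutter's spring winder on the worktop is still wound up and has to be let down before the kitchen is painted. Flick the pawl's thumb lever fully over to its off side, then take the crank, wind it on just a little against the spring so that the sprung pawl jumps clear of the ratchet wheel, and ease the drum gently back, never letting it fly, until you feel it come to rest on its stop; do not force lever or crank against their stops, then let go. Leave the painting things around it alone.

Things in the scene. Friction and masses are not known exactly. Their poses are not given: they have to be found in the camera images.
- axis (a point): vertical axis of drum, ratchet wheel and crank, at knob height, 118 mm above the worktop; its x axis points to the side of pawl and lever. The winder is a fixed grey bedplate (250 x 190 x 12 mm) with an upright steel drum, a 96 mm ratchet wheel of 20 teeth (62 to 74 mm above the worktop) and a flat steel crank arm (78 to 88 mm above it)
- knob_mid (a point): the grip point of the crank's upright wooden knob: a cylinder 26 mm across that stands on the end of the crank arm, 85 mm from the axis, from 88 to 140 mm above the worktop; this point is 118 mm above the worktop. The knob spins freely on its own pin
- drum (a joint): angle of drum and crank in rad (which way the crank points at a given value differs each time), growing as the crank is wound on (anticlockwise from above). Starts held by the pawl at about 1.54. Winding on 0.05 to 0.25 rad unloads the pawl, which then, with the lever off, jumps out. The slack stop is hidden in the drum, anywhere from 0 to 0.7 rad, different each time, not measured: feel for it
- lever_peg (a point): middle of the upright black peg on the end of the pawl's thumb lever: 14 mm across, from 84 to 124 mm above the worktop (this point 106 mm above it), 52 mm from the lever's pivot
- lever_pivot (a point): the vertical pivot of thumb lever and pawl, at the height of the peg's middle
- lever (a joint): angle of the thumb lever in rad: 0 on (as at the start, pawl sprung into the wheel), 0.75 fully off; grows clockwise from above. It stays where it is left, takes 2 to 4 N at the peg and has a stop at either end. With the lever off the pawl is sprung outwards, but the loaded tooth traps it until the crank is wound on
- pawl_tip (a point): the pawl's tip at the wheel's height (68 mm above the worktop): about 44 mm from the axis when it sits between the teeth, 59 mm from it when it has jumped clear; the teeth's tips are 48 mm from the axis
- knob: the crank knob itself (origin at its foot). A spring in the drum always pulls it back clockwise, with 5 to 8 N at the knob, right down to the slack stop; on the stop this pull fades away and then turns to hard resistance. Let go 0.1 rad or more above the stop, the drum flies back too fast
- pail: white paint pail, 150 mm wide and 150 mm high, a bystander (origin under its centre)
- soap: green bottle of washing-up liquid, 60 mm wide and 190 mm high, a bystander (origin under its centre)
- tray: black roller tray, 260 x 200 x 60 mm, a bystander (origin under its centre)
- brush: paint brush, 220 mm long, lying on the worktop, a bystander

How it is judged:
By the outcome, as a careful person would: the job done as asked, in the order asked, and still so for the second after the job is handed in, with the robot touching nothing.
It also fails if it takes over 69 s, if anything falls off the work surface, if the arm or the gripper's body presses on something with over 40 N, if the wrist force passes 120 N, or if a joint passes its speed limit or range.

## Working session

There is one attempt and no reset: what is moved stays moved. The work goes in short steps, Python scripts to look and compute and a tool call to move; the robot and the scene stay as the last step left them, time stands still between calls to the robot, and variables do not carry over. Pictures are saved under pics/ and viewed, and the job is handed in when it is done.

Besides the shell and the picture viewer there is one more tool, called after "Call:" as name(argument=value, ...) on one line, values as JSON. arm_command: Moves the arm, as the interface text tells. Its arguments: {"type":"object","properties":{"plan":{"type":"array","items":{"type":"object","properties":{"translation":{"type":"array","items":{"type":"number"}},"twist":{"type":"number"},"gripper":{"type":"number"}}}},"squeeze":{"type":"number"}},"required":["plan"]}

```bash
ls; mkdir -p pics; python3 - <<'E'
from rig import sense, grab_frame, camera_model
import cv2,numpy as np
np.set_printoptions(precision=3,suppress=True)
for n in("side","top"):
    cv2.imwrite(f"pics/{n}0.png",grab_frame(n)); m=camera_model(n); print(n,m["fx"],m["fy"],m["cx"],m["cy"]);print(np.array(m["pose"]))
print(sense())
E
```

```text
pics
side 462.9883311501639 462.9883311501639 308.6580111943293 202.56539482608386
[[ -0.989  -0.061   0.133 380.249]
 [ -0.145   0.537  -0.831 872.701]
 [ -0.021  -0.841  -0.54  661.367]
 [  0.      0.      0.      1.   ]]
top 480.5123330214753 480.5123330214753 322.57313263686433 196.67727194719714
[[  -0.016   -0.984    0.178  346.021]
 [  -1.       0.019    0.015   -1.803]
 [  -0.019   -0.178   -0.984 1127.821]
 [   0.       0.       0.       1.   ]]
{'clock': 0.1, 'qpos': array([-1.246,  0.354,  1.634, -0.   ,  1.155, -0.002]), 'qvel': array([ 0.   , -0.002, -0.003, -0.   , -0.002,  0.001]), 'joint_efforts': array([ -0.001, -60.635, -34.282,  -0.   ,   0.004,  -0.   ]), 'eef_pos': array([ 200.47 , -591.503,  198.727]), 'tcp_rot': array([ 3.142,  0.001, -1.244]), 'contact_force': array([-0.138,  1.078, -0.395]), 'wrist_torque': array([ 0.031,  0.028, -0.019]), 'opening': 0.999960808042128}
```

View pics/side0.png

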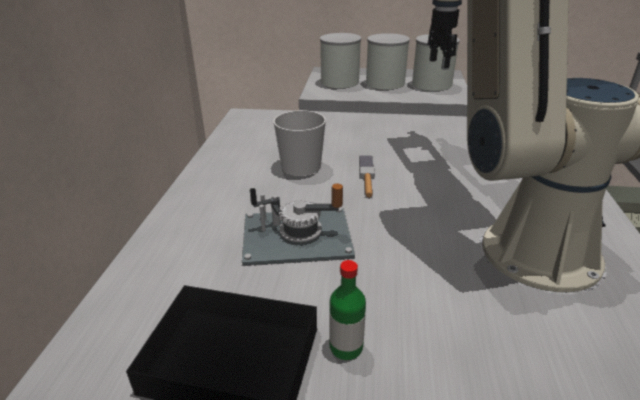

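View pics/top0.png

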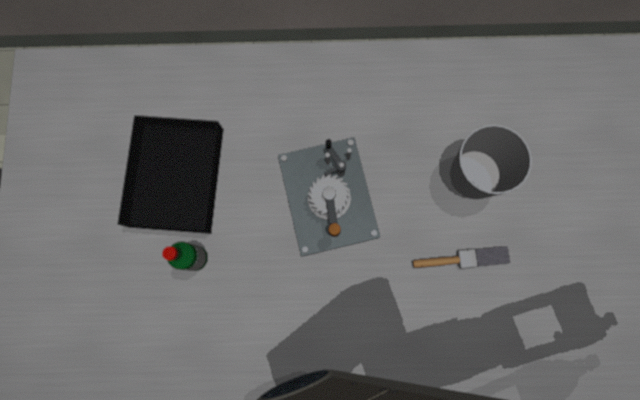

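The winder is in the centre of the top view, around (330,195), with the knob at (334,229) and the lever peg at (328,145). I'll zoom in next.

```bash
python3 - <<'E'
import cv2
a=cv2.imread("pics/top0.png")[130:265,265:395]; cv2.imwrite("pics/t0z.png",cv2.resize(a,None,fx=4.4,fy=4.4,interpolation=cv2.INTER_CUBIC))
a=cv2.imread("pics/side0.png")[165:270,230:370]; cv2.imwrite("pics/s0z.png",cv2.resize(a,None,fx=5,fy=5,interpolation=cv2.INTER_CUBIC))
E
```

```text
(no output)
```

View pics/t0z.png

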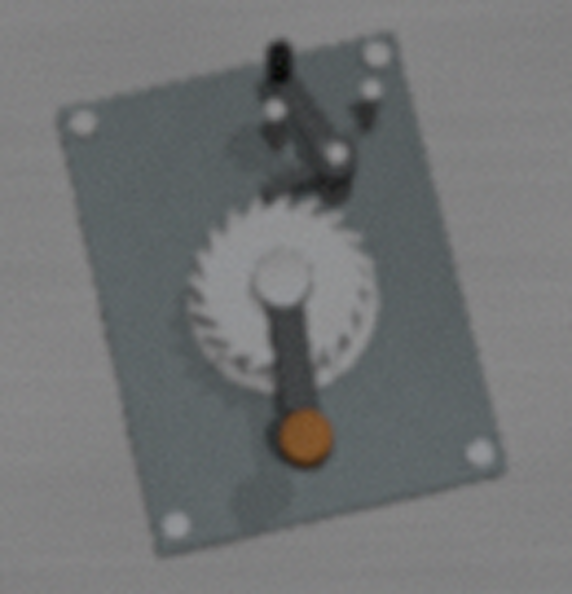

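View pics/s0z.png

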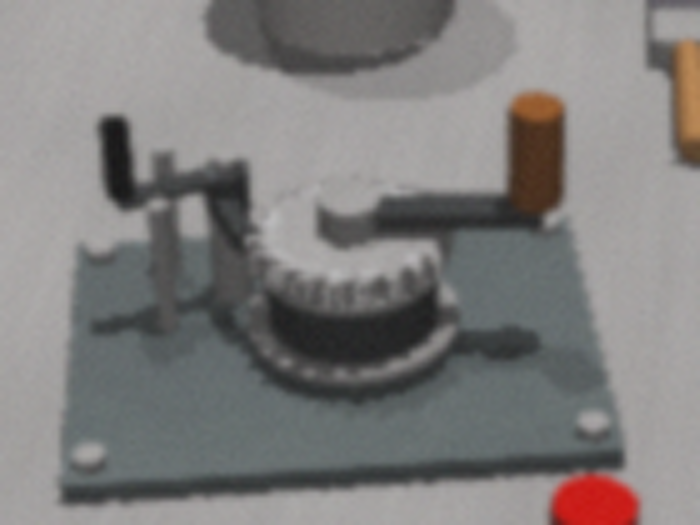

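```bash
cat > h.py <<'E'
import numpy as np
from rig import camera_model
M={n:camera_model(n) for n in("side","top")}
def ray(n,u,v):
    m=M[n];P=np.array(m["pose"]);d=P[:3,:3]@[(u-m["cx"])/m["fx"],(v-m["cy"])/m["fy"],1];return P[:3,3],d/np.linalg.norm(d)
def onz(n,u,v,z):
    o,d=ray(n,u,v);return o+d*(z-o[2])/d[2]
def tri(a,b):
    (o,d),(p,e)=ray("top",*a),ray("side",*b)
    s=np.linalg.lstsq(np.c_[d,-e],p-o,rcond=None)[0]
    A,B=o+d*s[0],p+e*s[1];return (A+B)/2,np.linalg.norm(A-B)
def proj(n,X):
    m=M[n];P=np.array(m["pose"]);c=P[:3,:3].T@(np.array(X)-P[:3,3]);return np.array([c[0]/c[2]*m["fx"]+m["cx"],c[1]/c[2]*m["fy"]+m["cy"]])
E
python3 - <<'E'
from h import *
import cv2
np.set_printoptions(precision=1,suppress=True)
tz=lambda x,y:((x+.5)/4.4-.5+265,(y+.5)/4.4-.5+130)
sz=lambda x,y:((x+.5)/5-.5+230,(y+.5)/5-.5+165)
for n,a,b in[("hub",(282,276),(348,190)),("knobtop",(306,435),(537,102)),("pegtop",(280,50),(112,122)),("pivot",(338,152),(236,168)),("postL",(274,110),(163,158))]:
    print(n,tri(tz(*a),sz(*b)))
print("knob140",onz("top",*tz(306,435),140),"side",onz("side",*sz(537,102),140))
print("peg124",onz("top",*tz(280,48),124),onz("side",*sz(112,122),124))
print("hub",[onz("top",*tz(282,277),z) for z in(88,100)])
print("piv",[onz("top",*tz(338,152),z) for z in(84,90,100)])
im=cv2.imread("pics/top0.png");hsv=cv2.cvtColor(im,cv2.COLOR_BGR2HSV)
# plate corners from zoom
C=np.array([onz("top",*tz(*c),12) for c in[(57,108),(393,33),(506,472),(160,556)]]);print(C,C.mean(0))
print([np.linalg.norm(C[i]-C[i-1]) for i in range(4)])
for n in M:
    im=cv2.imread(f"pics/{n}0.png");h=cv2.cvtColor(im,cv2.COLOR_BGR2HSV);m=cv2.inRange(h,(5,120,60),(20,255,255))
    k,l,s,c=cv2.connectedComponentsWithStats(m)
    print(n,[(s[i],c[i]) for i in range(1,k) if s[i,4]>20])
E
```

```text
hub (array([542.1,   0.8,  93.4]), np.float64(1.281738075000392))
knobtop (array([457.3,  -9.1, 139.4]), np.float64(1.0575677803055548))
pegtop (array([650.3,  -0.4, 121.7]), np.float64(1.4295462399801773))
pivot (array([604.2, -29. ,  83.1]), np.float64(7.983804886769005))
postL (array([625.4,   3.4, 106. ]), np.float64(1.3484659511162251))
knob140 [457.8  -9.1 140. ] side [456.7  -8.1 140. ]
peg124 [651.3  -0.3 124. ] [648.3   3.6 124. ]
hub [array([543.3,   0.9,  88. ]), array([541. ,   0.9, 100. ])]
piv [array([608.1, -28.7,  84. ]), array([606.6, -28.5,  90. ]), array([604. , -28.3, 100. ])]
[[ 654.   122.2   12. ]
 [ 692.6  -62.2   12. ]
 [ 450.8 -115.1   12. ]
 [ 409.9   67.9   12. ]] [551.8   3.2  12. ]
[np.float64(250.13911857779817), np.float64(188.41900895051293), np.float64(247.52542200221978), np.float64(187.45678917217688)]
side [(array([365, 174,   7,  22, 105], dtype=int32), array([367.8, 184.4])), (array([333, 184,   9,  23, 195], dtype=int32), array([336.9, 194.8]))]
top [(array([328, 223,  12,  13, 112], dtype=int32), array([333.9, 229.2])), (array([414, 257,  45,  10, 222], dtype=int32), array([435. , 261.5]))]
```

```bash
cat >> h.py <<'E'
from scipy.spatial.transform import Rotation as Ro
from rig import sense
def go(*targets,yaw=None):
    s=sense();R=Ro.from_euler("xyz",s["tcp_rot"]).as_matrix()
    for t in targets: print("cm",np.round(R.T@(np.array(t)-s["eef_pos"])/10,2))
    if yaw is not None: print("twist",round(-(yaw-s["tcp_rot"][2]),3))
    print(round(s["clock"],2),s["eef_pos"].round(1),s["tcp_rot"].round(3),s["contact_force"].round(1),round(s["opening"],2))
E
python3 - <<'E'
from h import *
tz=lambda x,y:((x+.5)/4.4-.5+265,(y+.5)/4.4-.5+130)
print(onz("top",*tz(372,90),106)); print("soap cap",onz("top",169,254,190),"pail",onz("top",495,160,150))
go((655,60,170),yaw=0)
E
```

```text
[634.04178016 -45.83045534 106.        ]
soap cap [407.90497935 314.73575067 190.        ] pail [ 593.80729069 -346.82363252  150.        ]
cm [-47.11 -63.96   2.93]
twist -1.244
0.1 [ 200.5 -591.5  198.7] [ 3.142e+00  1.000e-03 -1.244e+00] [-0.1  1.1 -0.4] 1.0
```

Call:
arm_command(plan=[{"translation": [-47.1, -64.0, 2.9], "twist": -1.244, "gripper": 0}, {"translation": [-47.1, -64.0, 2.9], "twist": -1.244, "gripper": 0}, {"translation": [-47.1, -64.0, 2.9], "twist": -1.244, "gripper": 0}, {"translation": [-47.1, -64.0, 2.9], "twist": -1.244, "gripper": 0}, {"translation": [-47.1, -64.0, 2.9], "twist": -1.244, "gripper": 0}], squeeze=40)

```text
clock: 0.52
eef_pos: [320.2, -419.3, 191.4]
tcp_rot: [-3.141, 0.001, -0.613]
contact_force: [2.0, -1.3, -0.3]
opening: 0.3
```

```bash
python3 -c "
from h import *
go((655,60,170),yaw=0)"
```

```text
cm [ -0.22 -58.47   2.19]
twist -0.613
0.52 [ 320.2 -419.3  191.4] [-3.141e+00  1.000e-03 -6.130e-01] [ 2.  -1.3 -0.3] 0.3
```

Call:
arm_command(plan=[{"translation": [-0.2, -58.5, 2.2], "twist": -0.613, "gripper": 0}, {"translation": [-0.2, -58.5, 2.2], "twist": -0.613, "gripper": 0}, {"translation": [-0.2, -58.5, 2.2], "twist": -0.613, "gripper": 0}, {"translation": [-0.2, -58.5, 2.2], "twist": -0.613, "gripper": 0}, {"translation": [-0.2, -58.5, 2.2], "twist": -0.613, "gripper": 0}])

```text
clock: 0.93
eef_pos: [439.4, -248.5, 183.9]
tcp_rot: [-3.141, 0.0, 0.006]
contact_force: [1.4, -0.6, -0.2]
opening: -0.003
```

```bash
python3 -c "
from h import *
go((655,60,170),yaw=0)"
```

```text
cm [ 21.74 -30.72   1.41]
twist 0.006
0.93 [ 439.4 -248.5  183.9] [-3.141  0.     0.006] [ 1.4 -0.6 -0.2] -0.0
```

Call:
arm_command(plan=[{"translation": [21.7, -30.7, 1.4], "twist": 0, "gripper": 0}, {"translation": [21.7, -30.7, 1.4], "twist": 0, "gripper": 0}, {"translation": [21.7, -30.7, 1.4], "twist": 0, "gripper": 0}, {"translation": [21.7, -30.7, 1.4], "twist": 0, "gripper": 0}, {"translation": [21.7, -30.7, 1.4], "twist": 0, "gripper": 0}])

```text
clock: 1.35
eef_pos: [558.4, -77.5, 176.1]
tcp_rot: [-3.14, 0.001, 0.006]
contact_force: [0.1, 0.3, 0.2]
opening: 0.001
```

```bash
python3 -c "
from h import *
go((655,60,170),(655,60,140),yaw=0)"
```

```text
cm [  9.74 -13.69   0.62]
cm [  9.74 -13.69   3.62]
twist 0.006
1.35 [558.4 -77.5 176.1] [-3.14e+00  1.00e-03  6.00e-03] [0.1 0.3 0.2] 0.0
```

Call:
arm_command(plan=[{"translation": [9.7, -13.7, 0.6], "twist": 0, "gripper": 0}, {"translation": [9.7, -13.7, 0.6], "twist": 0, "gripper": 0}, {"translation": [9.7, -13.7, 0.6], "twist": 0, "gripper": 0}, {"translation": [9.7, -13.7, 0.6], "twist": 0, "gripper": 0}, {"translation": [9.7, -13.7, 3.6], "twist": 0, "gripper": 0}])

```text
clock: 1.77
eef_pos: [661.7, 66.3, 144.8]
tcp_rot: [-3.138, -0.011, 0.009]
contact_force: [1.4, -0.6, 1.0]
opening: -0.003
```

```bash
python3 - <<'E'
from h import *
import cv2
go((655,60,103),(655,35,103),yaw=0)
a=grab_frame("side") if 0 else __import__("rig").grab_frame("side"); cv2.imwrite("pics/s1.png",cv2.resize(a[130:260,200:360],None,fx=4.5,fy=4.5,interpolation=cv2.INTER_CUBIC))
E
```

```text
cm [-0.72  0.64  4.17]
cm [-0.75  3.14  4.16]
twist 0.009
1.77 [661.7  66.3 144.8] [-3.138 -0.011  0.009] [ 1.4 -0.6  1. ] -0.0
```

View pics/s1.png

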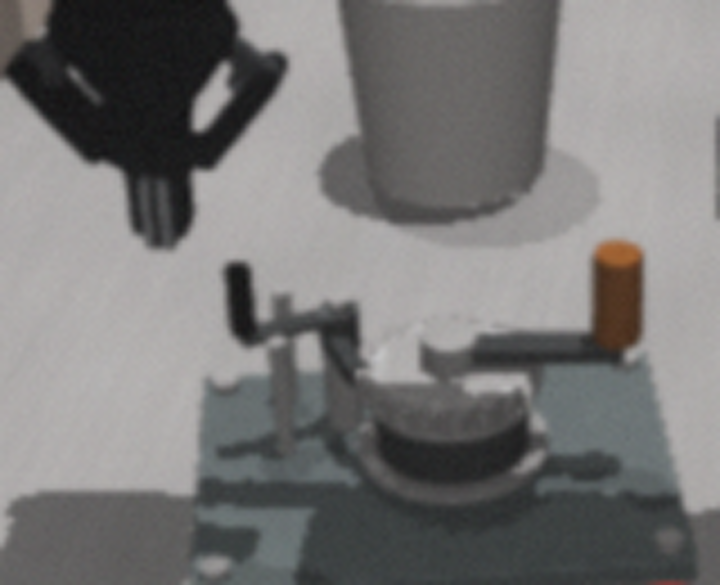

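The shut fingers, at about (160,240) in the zoomed view, hang beside the peg at (240,300), and the way down is clear. I'll go down and approach from +y.

Call:
arm_command(plan=[{"translation": [-0.7, 0.6, 2.5], "twist": 0.009, "gripper": 0}, {"translation": [-0.7, 0.6, 4.2], "twist": 0.009, "gripper": 0}, {"translation": [-0.7, 0.6, 4.2], "twist": 0.009, "gripper": 0}, {"translation": [-0.7, 2.0, 4.2], "twist": 0.009, "gripper": 0}, {"translation": [-0.7, 3.1, 4.2], "twist": 0.009, "gripper": 0}])

```text
clock: 2.23
eef_pos: [648.9, 31.7, 94.4]
tcp_rot: [-3.14, 0.001, 0.001]
contact_force: [0.0, -0.8, 0.4]
opening: 0.003
```

```bash
python3 -c "
from h import *
go((655,22,103),(655,16,103),yaw=0)"
```

```text
cm [ 0.61  0.97 -0.86]
cm [ 0.61  1.57 -0.86]
twist 0.001
2.23 [648.9  31.7  94.4] [-3.14e+00  1.00e-03  1.00e-03] [ 0.  -0.8  0.4] 0.0
```

Call:
arm_command(plan=[{"translation": [0.6, 0.5, -0.8], "twist": 0, "gripper": 0}, {"translation": [0.6, 0.8, -0.8], "twist": 0, "gripper": 0}, {"translation": [0.6, 1.2, -0.8], "twist": 0, "gripper": 0}, {"translation": [0.6, 1.6, -0.8], "twist": 0, "gripper": 0}, {"translation": [0.6, 2.0, -0.8], "twist": 0, "gripper": 0}])

```text
clock: 2.65
eef_pos: [655.0, 11.3, 102.8]
tcp_rot: [-3.14, 0.001, 0.001]
contact_force: [0.0, 0.5, 0.6]
opening: -0.001
```

```bash
python3 -c "
from h import *
go((655,0,103),yaw=0)"
```

```text
cm [-0.    1.13 -0.02]
twist 0.001
2.65 [655.   11.3 102.8] [-3.14e+00  1.00e-03  1.00e-03] [0.  0.5 0.6] -0.0
```

Call:
arm_command(plan=[{"translation": [0, 0.3, 0], "twist": 0, "gripper": 0}, {"translation": [0, 0.6, 0], "twist": 0, "gripper": 0}, {"translation": [0, 0.9, 0], "twist": 0, "gripper": 0}, {"translation": [0, 1.2, 0], "twist": 0, "gripper": 0}, {"translation": [0, 1.5, 0], "twist": 0, "gripper": 0}])

```text
clock: 3.07
eef_pos: [654.9, -3.8, 102.6]
tcp_rot: [-3.14, 0.001, 0.001]
contact_force: [-0.4, -0.8, 1.0]
opening: -0.001
```

```bash
python3 - <<'E'
from h import *
import cv2
from rig import grab_frame
go((655,-15,103),yaw=0)
a=grab_frame("side"); cv2.imwrite("pics/s2.png",cv2.resize(a[150:250,220:360],None,fx=5,fy=5,interpolation=cv2.INTER_CUBIC))
E
```

```text
cm [ 0.01  1.12 -0.04]
twist 0.001
3.07 [654.9  -3.8 102.6] [-3.14e+00  1.00e-03  1.00e-03] [-0.4 -0.8  1. ] -0.0
```

View pics/s2.png

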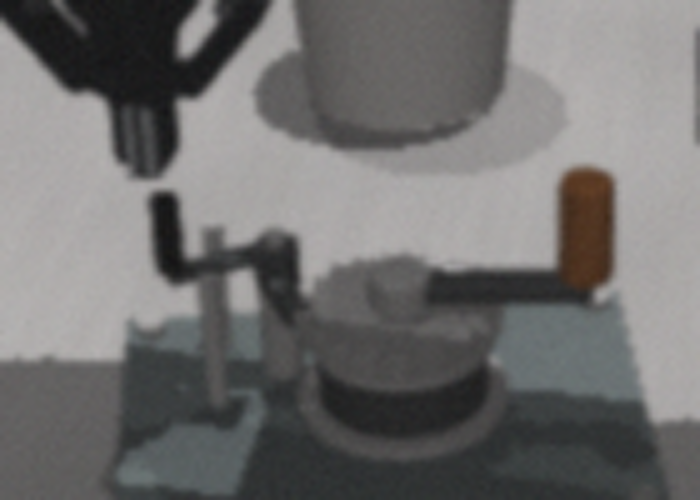

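```bash
python3 - <<'E'
from h import *
import cv2
from rig import grab_frame
f=lambda X:(proj("side",X)-[220,150])*5
print(f((655,-3.8,102.6)),f((650,0,124)),f((650,0,84)), f((457.5,-9,140)))
a=grab_frame("top"); cv2.imwrite("pics/t2.png",cv2.resize(a[110:240,260:400],None,fx=4.5,fy=4.5,interpolation=cv2.INTER_CUBIC))
print(proj("top",(655,-3.8,102.6)))
E
```

```text
[153.93701535 225.73181084] [158.39594464 190.6995019 ] [165.94454814 264.77064039] [583.40128482 173.83370561]
[329.86264657 141.72651166]
```

View pics/t2.png

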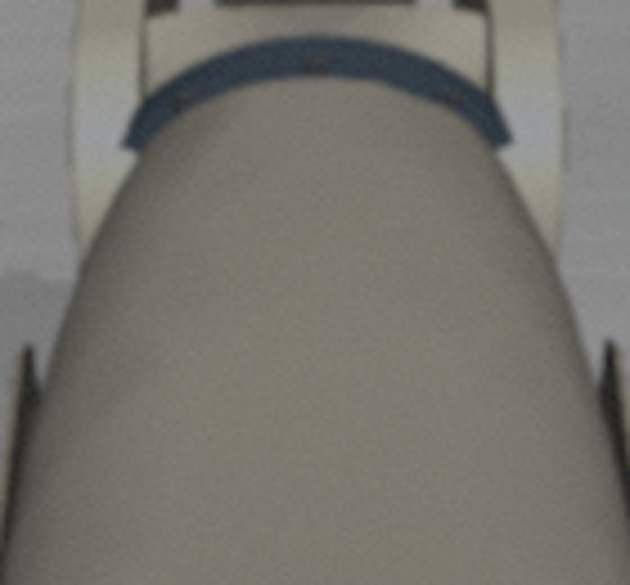

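```bash
python3 - <<'E'
from h import *
np.set_printoptions(precision=1,suppress=True)
print("s1 pred",(proj("side",(661.7,66.3,144.8))-[200,130])*4.5, "seen 160,243")
u=(140/5+220-.4,174/5+150-.4)
print([onz("side",*u,z) for z in(102.6,115,120,125,130)])
u=(160/4.5+200-.4,245/4.5+130-.4)
print([onz("side",*u,z) for z in(144.8,155,165)])
s=sense();print(s["eef_pos"],s["qpos"],s["contact_force"],s["clock"])
E
```

```text
s1 pred [170.1 294.1] seen 160,243
[array([674.8, -50.7, 102.6]), array([668.3, -30.2, 115. ]), array([665.7, -22. , 120. ]), array([663. , -13.7, 125. ]), array([660.4,  -5.4, 130. ])]
[array([680.6,  20.5, 144.8]), array([674.7,  37.4, 155. ]), array([668.9,  53.9, 165. ])]
[654.9  -4.1 102.7] [-0.   0.5  1.6  0.   1.  -0. ] [ 0.4 -0.6  0.1] 3.1667
```

```bash
python3 - <<'E'
from h import *
import cv2
print(proj("side",(200.5,-591.5,198.7)),proj("side",(200.5,-591.5,212)))
a=cv2.imread("pics/side0.png")[0:90,390:510];cv2.imwrite("pics/g0.png",cv2.resize(a,None,fx=5,fy=5,interpolation=cv2.INTER_CUBIC))
a=__import__("rig").grab_frame("side");cv2.imwrite("pics/g1.png",cv2.resize(a[60:230,180:330],None,fx=3.5,fy=3.5,interpolation=cv2.INTER_CUBIC))
E
```

```text
[436.76561789  78.71559559] [437.3162357   74.48712193]
```

View pics/g0.png

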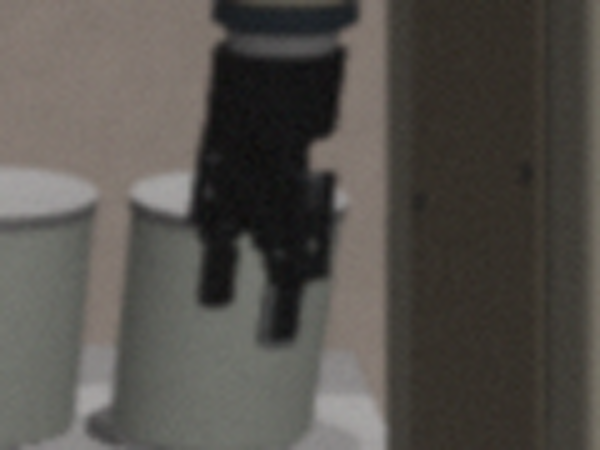

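View pics/g1.png

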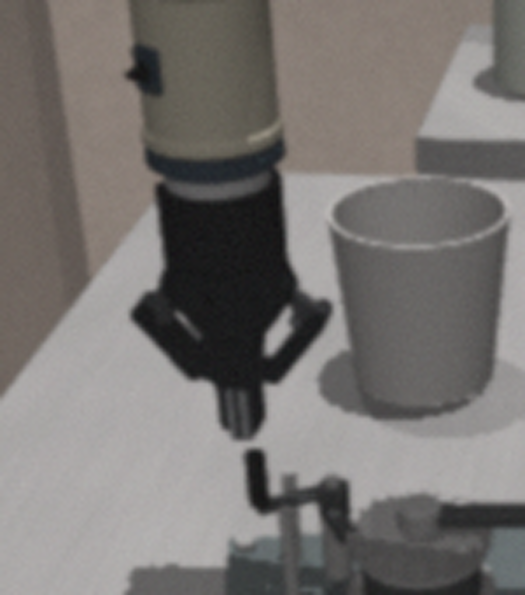

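The shut fingertips show at about (240,435) in the zoom. That puts them about 27 mm above the reported TCP height in all three pictures. The sweep also went over the peg without touching it, so the real tip is above the reported TCP. I'll back off and come down lower, checking by picture.

Call:
arm_command(plan=[{"translation": [0, -2.0, 0], "twist": 0, "gripper": 0}, {"translation": [0, -4.0, 0], "twist": 0, "gripper": 0}, {"translation": [0, -4.0, 0], "twist": 0, "gripper": 0}, {"translation": [0, -4.0, 1.0], "twist": 0, "gripper": 0}, {"translation": [0, -4.0, 2.0], "twist": 0, "gripper": 0}])

```text
clock: 3.63
eef_pos: [655.3, 36.0, 82.5]
tcp_rot: [-3.14, -0.0, 0.001]
contact_force: [0.4, -0.1, -0.2]
opening: -0.002
```

```bash
cat >> h.py <<'E'
import cv2
from rig import grab_frame
def pic(name,cam="side",box=(150,250,220,360),f=5):
    a=grab_frame(cam); cv2.imwrite(f"pics/{name}.png",cv2.resize(a[box[0]:box[1],box[2]:box[3]],None,fx=f,fy=f,interpolation=cv2.INTER_CUBIC))
E
python3 - <<'E'
from h import *
go((655,36,76),yaw=0)
pic("s3")
E
```

```text
cm [-0.03  0.01  0.65]
twist 0.001
3.63 [655.3  36.   82.5] [-3.14e+00 -0.00e+00  1.00e-03] [ 0.4 -0.1 -0.2] -0.0
```

View pics/s3.png

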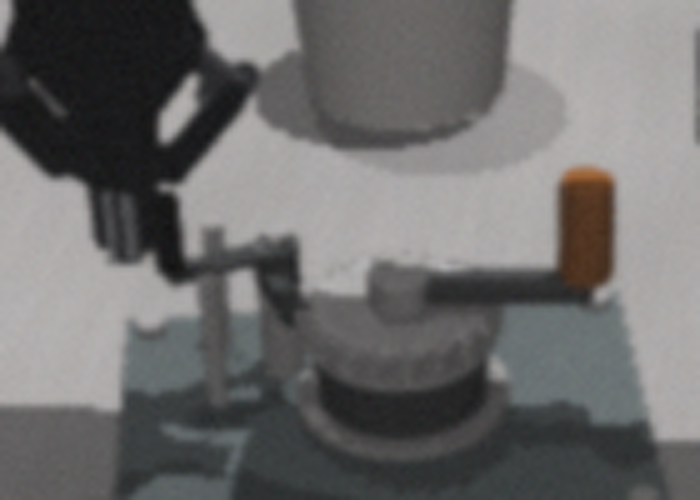

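```bash
python3 - <<'E'
from h import *
np.set_printoptions(precision=1,suppress=True)
u=(121/5+220-.4,259/5+150-.4)
print([onz("side",*u,z) for z in(82,100,105,110,115)])
E
```

```text
[array([674.5,  -7.1,  82. ]), array([665.4,  20.2, 100. ]), array([662.8,  27.8, 105. ]), array([660.3,  35.4, 110. ]), array([657.8,  43. , 115. ])]
```

Call:
arm_command(plan=[{"translation": [-0.3, 0.3, 0.6], "twist": 0, "gripper": 0}, {"translation": [-0.4, 0.7, 0.6], "twist": 0, "gripper": 0}, {"translation": [-0.4, 1.1, 0.6], "twist": 0, "gripper": 0}, {"translation": [-0.4, 1.5, 0.6], "twist": 0, "gripper": 0}, {"translation": [-0.4, 1.8, 0.6], "twist": 0, "gripper": 0}])

```text
clock: 4.1
eef_pos: [649.9, 16.8, 74.1]
tcp_rot: [-3.14, 0.003, 0.0]
contact_force: [0.6, 3.1, 0.1]
opening: -0.002
```

Call:
arm_command(plan=[{"translation": [0, 0.2, 0], "twist": 0, "gripper": 0}, {"translation": [0, 0.4, 0], "twist": 0, "gripper": 0}, {"translation": [0, 0.6, 0], "twist": 0, "gripper": 0}, {"translation": [0, 0.8, 0], "twist": 0, "gripper": 0}, {"translation": [0, 1.0, 0], "twist": 0, "gripper": 0}])

```text
clock: 4.52
eef_pos: [650.0, 6.8, 74.2]
tcp_rot: [-3.14, 0.002, 0.0]
contact_force: [0.8, 2.6, -1.0]
opening: 0.003
```

```bash
python3 - <<'E'
from h import *
go((653,0,76),yaw=0)
pic("s4")
E
```

```text
cm [ 0.29  0.68 -0.18]
twist 0.0
4.52 [650.    6.8  74.2] [-3.14e+00  2.00e-03  0.00e+00] [ 0.8  2.6 -1. ] 0.0
```

View pics/s4.png

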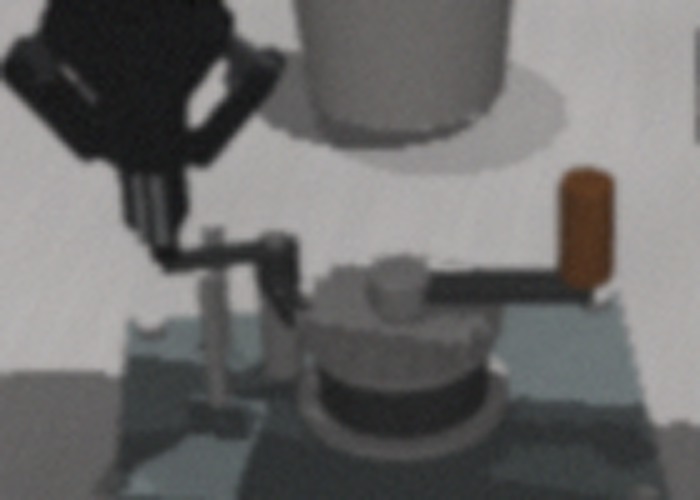

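The peg, now mostly hidden by the fingers at (155,235), is being pushed with about 3 N and the lever is turning. I'll carry on.

Call:
arm_command(plan=[{"translation": [0.1, 0.3, 0], "twist": 0, "gripper": 0}, {"translation": [0.1, 0.5, 0], "twist": 0, "gripper": 0}, {"translation": [0.2, 0.8, 0], "twist": 0, "gripper": 0}, {"translation": [0.2, 1.0, 0], "twist": 0, "gripper": 0}, {"translation": [0.2, 1.2, 0], "twist": 0, "gripper": 0}])

```text
clock: 4.98
eef_pos: [652.2, -5.8, 74.3]
tcp_rot: [-3.141, 0.002, 0.0]
contact_force: [1.7, 2.7, 0.2]
opening: 0.001
```

Call:
arm_command(plan=[{"translation": [0.0, 0.2, 0], "twist": 0, "gripper": 0}, {"translation": [0.0, 0.4, 0], "twist": 0, "gripper": 0}, {"translation": [0.0, 0.6, 0], "twist": 0, "gripper": 0}, {"translation": [0.0, 0.7, 0], "twist": 0, "gripper": 0}, {"translation": [0.0, 0.8, 0], "twist": 0, "gripper": 0}])

```text
clock: 5.4
eef_pos: [652.1, -13.9, 74.2]
tcp_rot: [-3.14, 0.002, 0.0]
contact_force: [0.7, 4.7, -0.2]
opening: -0.001
```

```bash
python3 - <<'E'
from h import *
go((653,-20,76),yaw=0)
pic("s5")
E
```

```text
cm [ 0.09  0.61 -0.18]
twist 0.0
5.4 [652.1 -13.9  74.2] [-3.14e+00  2.00e-03  0.00e+00] [ 0.7  4.7 -0.2] -0.0
```

View pics/s5.png

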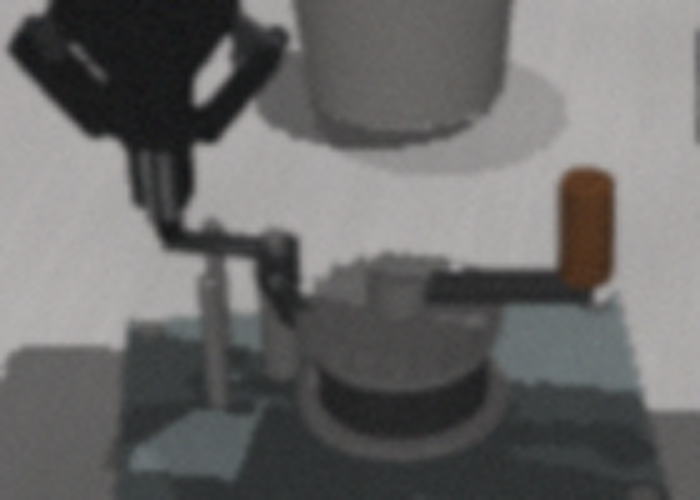

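Call:
arm_command(plan=[{"translation": [0.0, 0.1, 0], "twist": 0, "gripper": 0}, {"translation": [0.0, 0.2, 0], "twist": 0, "gripper": 0}, {"translation": [0.0, 0.3, 0], "twist": 0, "gripper": 0}, {"translation": [0.0, 0.3, 0], "twist": 0, "gripper": 0}, {"translation": [0.0, 0.3, 0], "twist": 0, "gripper": 0}])

```text
clock: 5.87
eef_pos: [652.0, -17.2, 74.2]
tcp_rot: [-3.141, 0.003, -0.0]
contact_force: [0.7, 2.3, -1.2]
opening: 0.004
```

Call:
arm_command(plan=[{"translation": [0.0, 0.1, 0], "twist": 0, "gripper": 0}, {"translation": [0.0, 0.2, 0], "twist": 0, "gripper": 0}, {"translation": [0.0, 0.2, 0], "twist": 0, "gripper": 0}, {"translation": [0.0, 0.2, 0], "twist": 0, "gripper": 0}, {"translation": [0.0, 0.2, 0], "twist": 0, "gripper": 0}])

```text
clock: 6.28
eef_pos: [652.0, -19.3, 74.2]
tcp_rot: [-3.141, 0.003, 0.0]
contact_force: [-0.1, 3.9, 0.5]
opening: -0.003
```

```bash
python3 - <<'E'
from h import *
go((653,-20,76),yaw=0)
pic("s6")
E
```

```text
cm [ 0.1   0.07 -0.18]
twist 0.0
6.28 [652.  -19.3  74.2] [-3.141e+00  3.000e-03  0.000e+00] [-0.1  3.9  0.5] -0.0
```

View pics/s6.png

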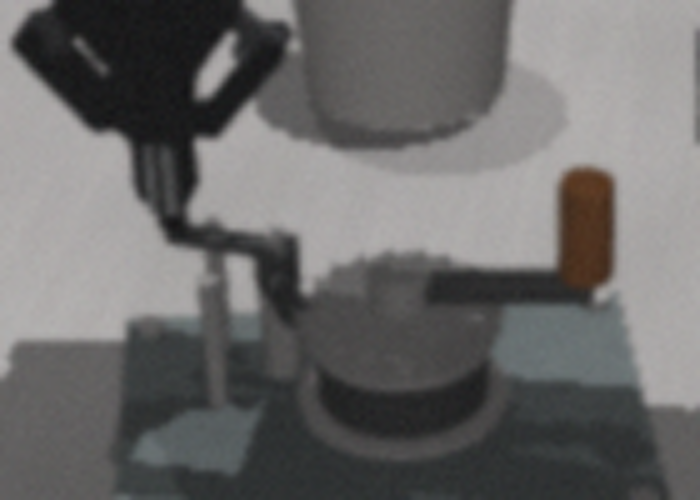

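Call:
arm_command(plan=[{"translation": [0.0, 0.1, 0], "twist": 0, "gripper": 0}, {"translation": [0.0, 0.2, 0], "twist": 0, "gripper": 0}, {"translation": [0.0, 0.2, 0], "twist": 0, "gripper": 0}, {"translation": [0.0, 0.2, 0], "twist": 0, "gripper": 0}, {"translation": [0.0, 0.2, 0], "twist": 0, "gripper": 0}])

```text
clock: 6.75
eef_pos: [652.0, -20.6, 74.2]
tcp_rot: [-3.14, 0.003, -0.0]
contact_force: [0.3, 6.1, 0.1]
opening: -0.003
```

The force rose to 6 N while the tool stopped short of its target, so the lever is on its stop. I'll back off in +y, rise, and go to the knob.

Call:
arm_command(plan=[{"translation": [0.0, -2.0, 0], "twist": 0, "gripper": 0}, {"translation": [0.0, -4.0, 0], "twist": 0, "gripper": 0}, {"translation": [0.0, -4.0, -3.0], "twist": 0, "gripper": 0}, {"translation": [0.0, -4.0, -7.0], "twist": 0, "gripper": 0}, {"translation": [-4.0, -4.0, -8.0], "twist": 0, "gripper": 0.6}])

```text
clock: 7.17
eef_pos: [621.3, 19.1, 160.5]
tcp_rot: [-3.141, -0.011, 0.001]
contact_force: [0.7, 0.4, 2.1]
opening: 0.128
```

```bash
python3 - <<'E'
from h import *
go((457,-9,150),yaw=0)
pic("s7")
E
```

```text
cm [-16.44   2.8    0.87]
twist 0.001
7.17 [621.3  19.1 160.5] [-3.141e+00 -1.100e-02  1.000e-03] [0.7 0.4 2.1] 0.13
```

View pics/s7.png

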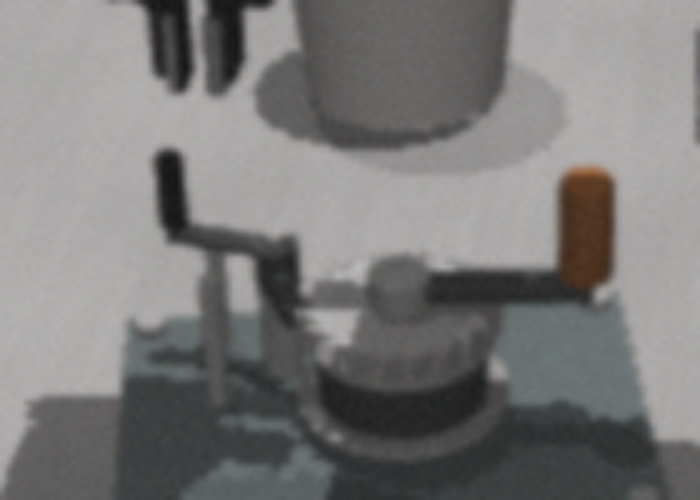

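```bash
python3 - <<'E'
from h import *
np.set_printoptions(precision=1,suppress=True)
sz=lambda x,y:((x+.5)/5-.5+220,(y+.5)/5-.5+150)
p=onz("side",*sz(168,157),124);q=onz("side",*sz(177,232),86);print(p,q)
for c in(p,q): d=c[:2]-[605,-28.5];print(np.hypot(*d),np.arctan2(d[1],d[0]))
E
```

```text
[654.5 -32.1 124. ] [652.2 -27.2  86. ]
49.61864947591477 -0.07164584883701638
47.26565916025025 0.02744399441558215
```

Call:
arm_command(plan=[{"translation": [-4.0, 0.8, 0.3], "twist": 0, "gripper": 0.6}, {"translation": [-8.0, 1.6, 0.6], "twist": 0, "gripper": 0.6}, {"translation": [-12.0, 2.2, 0.8], "twist": 0, "gripper": 0.6}, {"translation": [-15.0, 2.8, 0.8], "twist": 0, "gripper": 0.6}, {"translation": [-16.5, 2.8, 0.8], "twist": 0, "gripper": 0.6}])

```text
clock: 7.63
eef_pos: [439.0, -10.5, 150.1]
tcp_rot: [3.141, 0.004, 0.0]
contact_force: [0.1, 0.2, -0.3]
opening: 0.605
```

```bash
python3 - <<'E'
from h import *
pic("s8",box=(110,250,220,380),f=4.5)
go((457,-9,150),yaw=0)
E
```

```text
cm [ 1.91 -0.12  0.01]
twist -0.0
7.68 [437.9 -10.2 150.2] [ 3.141  0.005 -0.   ] [-2.4  0.5 -0.6] 0.6
```

View pics/s8.png

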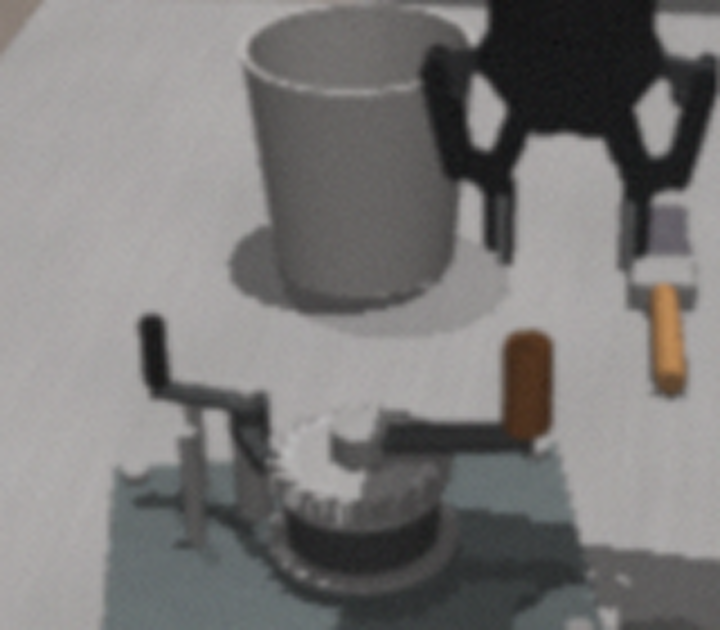

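```bash
python3 - <<'E'
from h import *
pic("t8","top",box=(110,260,250,410),f=4)
go((457,-9,150),yaw=0)
E
```

```text
cm [ 1.6  -0.1   0.07]
twist -0.0
7.73 [441.  -10.  150.7] [-3.142e+00  2.000e-03 -0.000e+00] [-0.  -0.5  0.2] 0.6
```

View pics/t8.png

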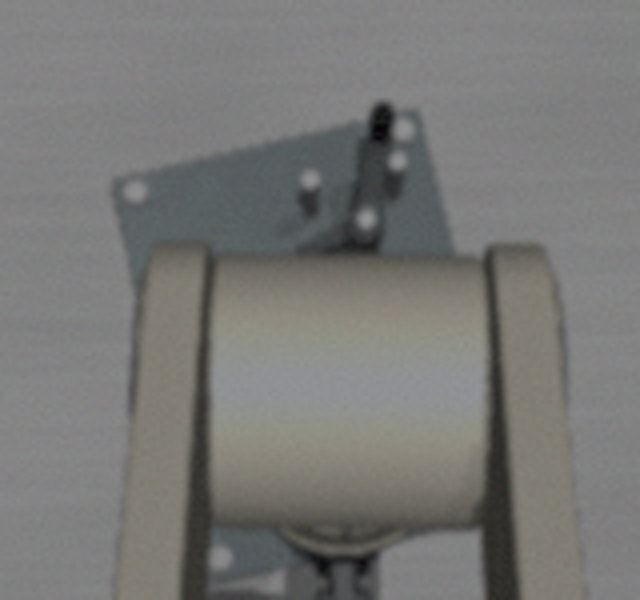

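```bash
python3 - <<'E'
from h import *
np.set_printoptions(precision=1,suppress=True)
p=onz("top",(382.5)/4-.5+250,(109.5)/4-.5+110,124)
q=onz("top",(366.5)/4-.5+250,(218.5)/4-.5+110,95)
print(p,q); 
d0=np.array([651.3,-.3])-q[:2];d=p[:2]-q[:2];print(np.hypot(*d0),np.hypot(*d),np.arctan2(d0[1],d0[0])-np.arctan2(d[1],d[0]))
E
```

```text
[658.8 -37.1 124. ] [605.4 -27.7  95. ]
53.48024575036481 54.17468346348088 0.7119259415514965
```

The lever now lies against the right-hand post. The peg top moved from (328,141) to (345,137), a 37.6 mm chord, which is about 0.74 rad, so it is fully off. Next is the knob.

Call:
arm_command(plan=[{"translation": [0.8, -0.1, 0.0], "twist": 0, "gripper": 0.6}, {"translation": [1.5, -0.1, 0.0], "twist": 0, "gripper": 0.6}, {"translation": [1.5, -0.1, 0.0], "twist": 0, "gripper": 0.6}, {"translation": [1.5, -0.1, 0.5], "twist": 0, "gripper": 0.6}, {"translation": [1.5, -0.1, 1.0], "twist": 0, "gripper": 0.6}])

```text
clock: 8.15
eef_pos: [456.8, -8.9, 140.2]
tcp_rot: [3.142, 0.002, 0.0]
contact_force: [-0.6, 0.6, -0.6]
opening: 0.599
```

```bash
python3 - <<'E'
from h import *
pic("s9",box=(110,250,220,380),f=4.5)
go((457,-9,71),yaw=0)
E
```

```text
cm [0.17 0.01 6.8 ]
twist 0.0
8.2 [455.6  -8.9 139.1] [-3.142  0.004  0.   ] [-0.7  0.5 -1.2] 0.6
```

View pics/s9.png

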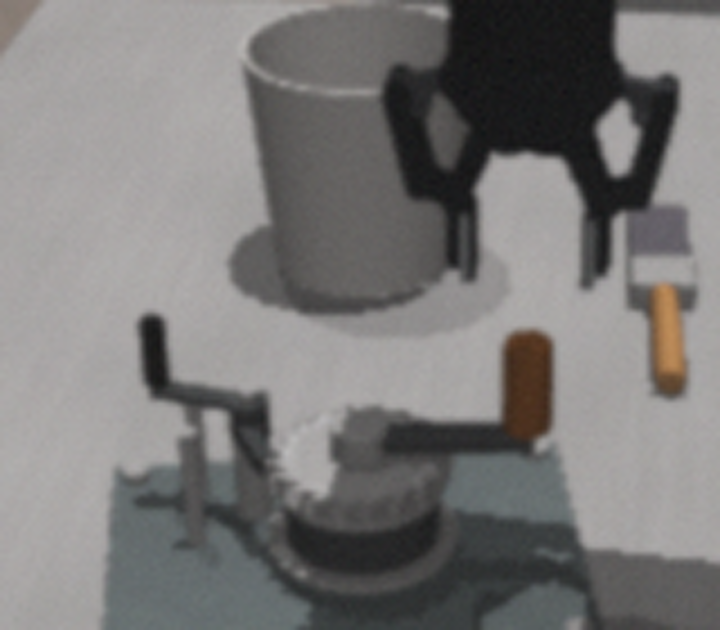

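```bash
python3 - <<'E'
from h import *
np.set_printoptions(precision=1,suppress=True)
u=(526.5/4.5-.5+220,279/4.5-.5+110)
print([onz("side",*u,z) for z in(139,160,165,170,175,180)])
E
```

```text
[array([463.8, -71.2, 139. ]), array([460.4, -33.2, 160. ]), array([459.6, -24.2, 165. ]), array([458.8, -15.2, 170. ]), array([458. ,  -6.1, 175. ]), array([457.2,   2.9, 180. ])]
```

Call:
arm_command(plan=[{"translation": [0.2, 0, 1.5], "twist": 0, "gripper": 0.6}, {"translation": [0.2, 0, 3.0], "twist": 0, "gripper": 0.6}, {"translation": [0.2, 0, 4.0], "twist": 0, "gripper": 0.6}, {"translation": [0.2, 0, 4.5], "twist": 0, "gripper": 0.6}, {"translation": [0.2, 0, 4.5], "twist": 0, "gripper": 0.6}])

```text
clock: 8.62
eef_pos: [456.4, -8.9, 92.8]
tcp_rot: [-3.142, 0.007, 0.0]
contact_force: [0.4, 0.5, -0.1]
opening: 0.596
```

```bash
python3 - <<'E'
from h import *
pic("s10",box=(110,250,220,380),f=4.5)
go((457,-9,72),yaw=0)
E
```

```text
cm [0.01 0.01 2.16]
twist 0.0
8.67 [457.1  -8.9  93.6] [-3.142  0.005  0.   ] [-0.1 -0.4 -1.1] 0.6
```

View pics/s10.png

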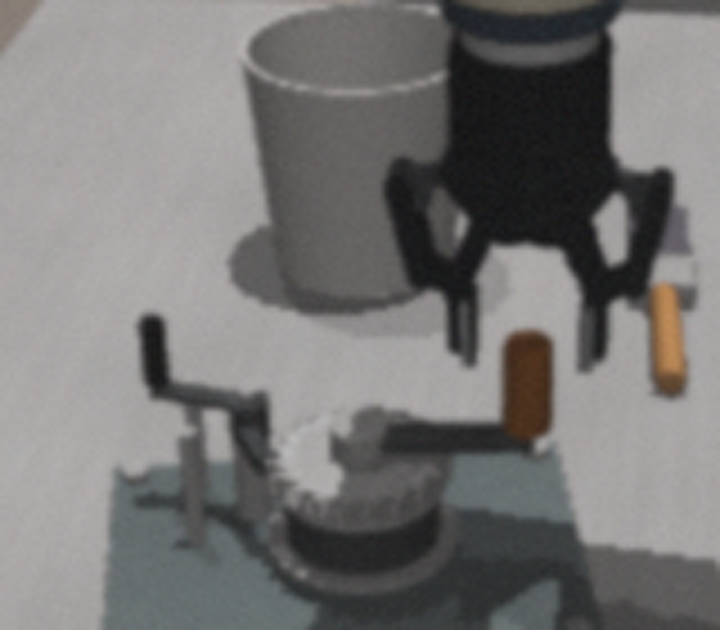

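The open fingers straddle the knob (528,385), with tips at about row 365. I'll go down and close.

Call:
arm_command(plan=[{"translation": [0, 0, 1.0], "twist": 0, "gripper": 0.6}, {"translation": [0, 0, 2.0], "twist": 0, "gripper": 0.6}, {"translation": [0, 0, 2.0], "twist": 0, "gripper": 0.6}, {"translation": [0, 0, 2.0], "twist": 0, "gripper": 0.6}, {"translation": [0, 0, 2.0], "twist": 0, "gripper": 0.4}], squeeze=50)

```text
clock: 9.08
eef_pos: [456.9, -8.9, 73.6]
tcp_rot: [-3.142, 0.006, 0.0]
contact_force: [0.3, 0.2, 0.8]
opening: 0.472
```

```bash
python3 - <<'E'
from h import *
go((457,-9,72),yaw=0)
E
```

```text
cm [0.01 0.01 0.16]
twist 0.0
9.08 [456.9  -8.9  73.6] [-3.142  0.006  0.   ] [0.3 0.2 0.8] 0.47
```

Call:
arm_command(plan=[{"translation": [0, 0, 0], "twist": 0, "gripper": 0.32}, {"translation": [0, 0, 0], "twist": 0, "gripper": 0.28}, {"translation": [0, 0, 0], "twist": 0, "gripper": 0.2}, {"translation": [0, 0, 0], "twist": 0, "gripper": 0.2}, {"translation": [0, 0, 0], "twist": 0, "gripper": 0.2}], squeeze=50)

```text
clock: 9.5
eef_pos: [456.5, -8.9, 74.1]
tcp_rot: [3.142, 0.006, 0.0]
contact_force: [-3.3, -0.1, 5.5]
opening: 0.293
```

```bash
python3 - <<'E'
from h import *
pic("s11",box=(110,250,220,380),f=4.5)
go((457,-9,72),yaw=0)
E
```

```text
cm [0.05 0.01 0.21]
twist 0.0
9.55 [456.5  -8.9  74.1] [3.142 0.006 0.   ] [-4.1 -0.1  6. ] 0.29
```

View pics/s11.png

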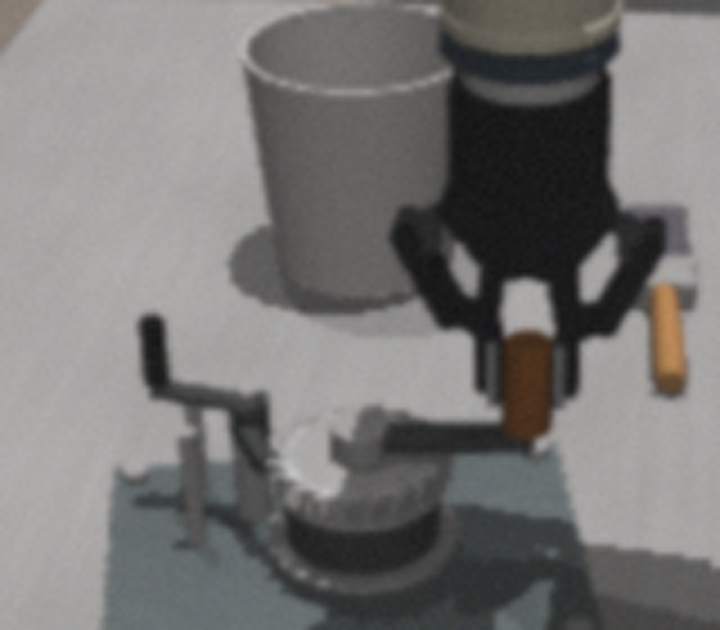

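```bash
cat >> h.py <<'E'
AX=np.array([541.5,1.0]);RR=85.3;PH0=np.arctan2(-9.9,-85)+2*np.pi
def st():
    s=sense();p=s["eef_pos"];d=p[:2]-AX;ph=np.arctan2(d[1],d[0])%(2*np.pi)
    er=d/np.hypot(*d);et=np.array([-er[1],er[0]]);f=s["contact_force"]
    print("t",round(s["clock"],2),"drum",round(1.54+ph-PH0,3),"r",round(np.hypot(*d),1),"z",p[2].round(1),"Frad",round(f[:2]@er,1),"Fcw",round(-f[:2]@et,1),"Fz",f[2].round(1),"op",round(s["opening"],3))
    return s
def arc(*drums,z=74.0):
    s=st();R=Ro.from_euler("xyz",s["tcp_rot"]).as_matrix()
    for a in drums:
        ph=PH0+a-1.54;t=np.r_[AX+RR*np.array([np.cos(ph),np.sin(ph)]),z]
        print(a,"cm",np.round(R.T@(t-s["eef_pos"])/10,2))
E
python3 -c "
from h import *
arc(1.57,1.6,1.63,1.66,1.69)"
```

```text
t 9.55 drum 1.54 r 85.6 z 74.1 Frad 4.1 Fcw 0.3 Fz 6.0 op 0.288
1.57 cm [0.06 0.25 0.01]
1.6 cm [0.1  0.5  0.01]
1.63 cm [0.15 0.75 0.01]
1.66 cm [0.2  1.   0.01]
1.69 cm [0.27 1.25 0.01]
```

Call:
arm_command(plan=[{"translation": [0, 0.25, 0], "twist": 0, "gripper": 0.2}, {"translation": [0.05, 0.5, 0], "twist": 0, "gripper": 0.2}, {"translation": [0.1, 0.75, 0], "twist": 0, "gripper": 0.2}, {"translation": [0.15, 0.9, 0], "twist": 0, "gripper": 0.2}, {"translation": [0.2, 0.95, 0], "twist": 0, "gripper": 0.2}])

```text
clock: 9.97
eef_pos: [458.1, -17.8, 74.2]
tcp_rot: [-3.14, 0.007, -0.001]
contact_force: [-3.2, 6.6, 3.3]
opening: 0.289
```

```bash
python3 -c "
from h import *
arc(1.65,1.67,1.69,1.7)
pic('s12',box=(130,250,230,370),f=5)"
```

```text
t 9.97 drum 1.646 r 85.5 z 74.2 Frad 1.6 Fcw 7.1 Fz 3.3 op 0.289
1.65 cm [0.03 0.03 0.02]
1.67 cm [0.07 0.2  0.02]
1.69 cm [0.11 0.36 0.02]
1.7 cm [0.13 0.44 0.02]
```

View pics/s12.png

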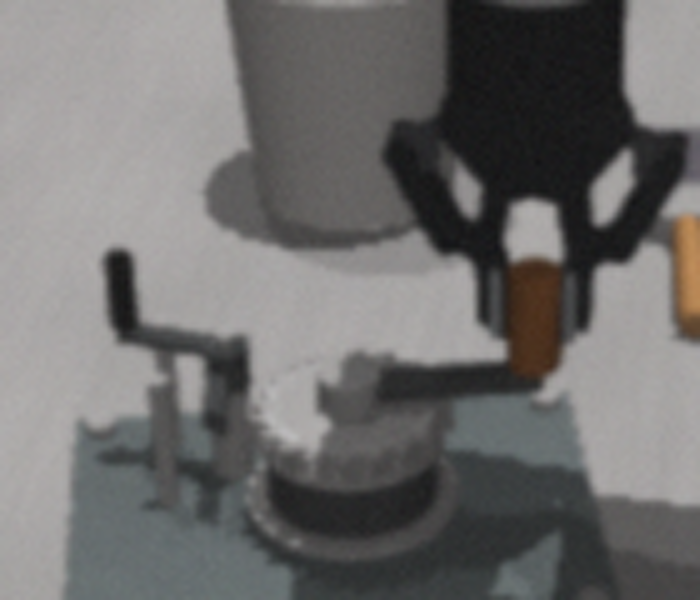

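The pawl, now at (212,410), has swung outwards, clear of the wheel. The spring pull is about 7 N. I'll ease back along the arc.

```bash
python3 -c "
from h import *
arc(1.63,1.61,1.58,1.55,1.52)"
```

```text
t 10.02 drum 1.646 r 85.5 z 74.2 Frad 1.2 Fcw 6.3 Fz 1.2 op 0.29
1.63 cm [-0.01 -0.14  0.02]
1.61 cm [-0.04 -0.31  0.02]
1.58 cm [-0.08 -0.56  0.02]
1.55 cm [-0.12 -0.81  0.02]
1.52 cm [-0.15 -1.07  0.02]
```

Call:
arm_command(plan=[{"translation": [0, -0.15, 0], "twist": 0, "gripper": 0.2}, {"translation": [-0.04, -0.3, 0], "twist": 0, "gripper": 0.2}, {"translation": [-0.08, -0.55, 0], "twist": 0, "gripper": 0.2}, {"translation": [-0.12, -0.8, 0], "twist": 0, "gripper": 0.2}, {"translation": [-0.15, -1.05, 0], "twist": 0, "gripper": 0.2}])

```text
clock: 10.43
eef_pos: [456.2, -6.6, 74.3]
tcp_rot: [-3.139, 0.007, -0.001]
contact_force: [-1.2, 6.3, -1.3]
opening: 0.289
```

```bash
python3 -c "
from h import *
arc(1.49,1.46,1.43,1.4,1.37)"
```

```text
t 10.43 drum 1.513 r 85.6 z 74.3 Frad 0.7 Fcw 6.4 Fz -1.3 op 0.289
1.49 cm [ 0.02 -0.2   0.03]
1.46 cm [ 0.   -0.45  0.03]
1.43 cm [-0.   -0.71  0.03]
1.4 cm [ 0.   -0.96  0.03]
1.37 cm [ 0.01 -1.22  0.03]
```

The drum is below 1.54 and still pulling at 6.4 N, so the pawl really is clear.

Call:
arm_command(plan=[{"translation": [0, -0.25, 0], "twist": 0, "gripper": 0.2}, {"translation": [0, -0.5, 0], "twist": 0, "gripper": 0.2}, {"translation": [0, -0.75, 0], "twist": 0, "gripper": 0.2}, {"translation": [0, -1.0, 0], "twist": 0, "gripper": 0.2}, {"translation": [0.02, -1.25, 0], "twist": 0, "gripper": 0.2}])

```text
clock: 10.85
eef_pos: [456.0, 6.7, 74.3]
tcp_rot: [-3.138, 0.008, -0.002]
contact_force: [-1.4, 6.0, -1.2]
opening: 0.293
```

```bash
python3 -c "
from h import *
arc(1.34,1.31,1.27,1.23,1.19)"
```

```text
t 10.85 drum 1.357 r 85.7 z 74.3 Frad 1.8 Fcw 5.9 Fz -1.2 op 0.293
1.34 cm [ 0.05 -0.14  0.03]
1.31 cm [ 0.08 -0.4   0.03]
1.27 cm [ 0.12 -0.74  0.03]
1.23 cm [ 0.18 -1.07  0.03]
1.19 cm [ 0.25 -1.41  0.03]
```

Call:
arm_command(plan=[{"translation": [0.04, -0.25, 0], "twist": 0, "gripper": 0.2}, {"translation": [0.07, -0.5, 0], "twist": 0, "gripper": 0.2}, {"translation": [0.11, -0.75, 0], "twist": 0, "gripper": 0.2}, {"translation": [0.17, -1.05, 0], "twist": 0, "gripper": 0.2}, {"translation": [0.23, -1.35, 0], "twist": 0, "gripper": 0.2}])

```text
clock: 11.27
eef_pos: [458.1, 21.0, 74.3]
tcp_rot: [-3.137, 0.008, -0.002]
contact_force: [-1.9, 6.0, -2.1]
opening: 0.288
```

```bash
python3 -c "
from h import *
arc(1.16,1.13,1.09,1.05,1.02)"
```

```text
t 11.27 drum 1.189 r 85.8 z 74.3 Frad 3.3 Fcw 5.4 Fz -2.1 op 0.288
1.16 cm [ 0.11 -0.23  0.03]
1.13 cm [ 0.18 -0.48  0.03]
1.09 cm [ 0.28 -0.8   0.03]
1.05 cm [ 0.4  -1.12  0.03]
1.02 cm [ 0.5  -1.36  0.03]
```

Call:
arm_command(plan=[{"translation": [0.06, -0.25, 0], "twist": 0, "gripper": 0.2}, {"translation": [0.13, -0.5, 0], "twist": 0, "gripper": 0.2}, {"translation": [0.23, -0.8, 0], "twist": 0, "gripper": 0.2}, {"translation": [0.34, -1.1, 0], "twist": 0, "gripper": 0.2}, {"translation": [0.44, -1.35, 0], "twist": 0, "gripper": 0.2}])

```text
clock: 11.68
eef_pos: [462.8, 35.3, 74.4]
tcp_rot: [-3.135, 0.008, -0.003]
contact_force: [0.2, 5.2, -4.3]
opening: 0.291
```

```bash
sed -i 's/RR=85.3/RR=85.8/' h.py; python3 -c "
from h import *
arc(1.0,.97,.94,.9,.86)"
```

```text
t 11.68 drum 1.013 r 85.9 z 74.4 Frad 1.9 Fcw 4.8 Fz -4.3 op 0.291
1.0 cm [ 0.05 -0.1   0.04]
0.97 cm [ 0.16 -0.33  0.04]
0.94 cm [ 0.28 -0.56  0.04]
0.9 cm [ 0.44 -0.87  0.04]
0.86 cm [ 0.62 -1.16  0.04]
```

Call:
arm_command(plan=[{"translation": [0.09, -0.2, 0.03], "twist": 0, "gripper": 0.2}, {"translation": [0.19, -0.4, 0.04], "twist": 0, "gripper": 0.2}, {"translation": [0.3, -0.6, 0.04], "twist": 0, "gripper": 0.2}, {"translation": [0.44, -0.87, 0.04], "twist": 0, "gripper": 0.2}, {"translation": [0.58, -1.1, 0.04], "twist": 0, "gripper": 0.2}])

```text
clock: 12.1
eef_pos: [469.0, 47.2, 74.3]
tcp_rot: [-3.134, 0.007, -0.003]
contact_force: [-0.8, 6.3, 0.2]
opening: 0.29
```

```bash
python3 -c "
from h import *
arc(.85,.82,.79,.76,.73)"
```

```text
t 12.1 drum 0.857 r 86.0 z 74.3 Frad 4.1 Fcw 4.9 Fz 0.2 op 0.29
0.85 cm [ 0.05 -0.04  0.03]
0.82 cm [ 0.19 -0.26  0.03]
0.79 cm [ 0.34 -0.47  0.03]
0.76 cm [ 0.49 -0.67  0.03]
0.73 cm [ 0.65 -0.87  0.03]
```

Call:
arm_command(plan=[{"translation": [0.05, -0.15, 0.0], "twist": 0, "gripper": 0.2}, {"translation": [0.14, -0.3, 0.0], "twist": 0, "gripper": 0.2}, {"translation": [0.25, -0.45, 0.0], "twist": 0, "gripper": 0.2}, {"translation": [0.37, -0.6, 0.0], "twist": 0, "gripper": 0.2}, {"translation": [0.5, -0.76, 0.0], "twist": 0, "gripper": 0.2}])

```text
clock: 12.52
eef_pos: [474.8, 55.3, 74.4]
tcp_rot: [-3.133, 0.005, -0.004]
contact_force: [2.2, 4.6, -5.7]
opening: 0.29
```

```bash
sed -i 's/RR=85.8/RR=86.2/' h.py; python3 -c "
from h import *
arc(.72,.7,.68,.66,.64)"
```

```text
t 12.52 drum 0.74 r 86.0 z 74.4 Frad 1.2 Fcw 4.9 Fz -5.7 op 0.29
0.72 cm [ 0.1  -0.14  0.04]
0.7 cm [ 0.21 -0.28  0.04]
0.68 cm [ 0.33 -0.4   0.04]
0.66 cm [ 0.44 -0.53  0.04]
0.64 cm [ 0.56 -0.65  0.04]
```

Call:
arm_command(plan=[{"translation": [0.06, -0.08, 0.04], "twist": 0, "gripper": 0.2}, {"translation": [0.11, -0.15, 0.04], "twist": 0, "gripper": 0.2}, {"translation": [0.17, -0.22, 0.04], "twist": 0, "gripper": 0.2}, {"translation": [0.23, -0.29, 0.04], "twist": 0, "gripper": 0.2}, {"translation": [0.29, -0.36, 0.04], "twist": 0, "gripper": 0.2}])

```text
clock: 12.93
eef_pos: [478.7, 59.7, 74.3]
tcp_rot: [-3.132, 0.004, -0.004]
contact_force: [1.7, 6.9, -2.2]
opening: 0.294
```

```bash
python3 -c "
from h import *
arc(.67,.66,.65,.64,.63,.62)"
```

```text
t 12.93 drum 0.672 r 86.0 z 74.3 Frad 3.5 Fcw 6.2 Fz -2.2 op 0.294
0.67 cm [-0.   -0.03  0.04]
0.66 cm [ 0.06 -0.09  0.04]
0.65 cm [ 0.12 -0.15  0.04]
0.64 cm [ 0.18 -0.21  0.04]
0.63 cm [ 0.24 -0.28  0.04]
0.62 cm [ 0.3  -0.34  0.04]
```

Call:
arm_command(plan=[{"translation": [0.04, -0.08, 0.03], "twist": 0, "gripper": 0.2}, {"translation": [0.1, -0.15, 0.03], "twist": 0, "gripper": 0.2}, {"translation": [0.16, -0.22, 0.03], "twist": 0, "gripper": 0.2}, {"translation": [0.22, -0.29, 0.03], "twist": 0, "gripper": 0.2}, {"translation": [0.28, -0.34, 0.03], "twist": 0, "gripper": 0.2}])

```text
clock: 13.35
eef_pos: [482.6, 63.7, 74.4]
tcp_rot: [-3.131, 0.001, -0.004]
contact_force: [2.8, 5.0, -3.4]
opening: 0.29
```

```bash
python3 -c "
from h import *
arc(.6,.58,.57,.56,.55)"
```

```text
t 13.35 drum 0.607 r 86.0 z 74.4 Frad 1.7 Fcw 5.4 Fz -3.4 op 0.29
0.6 cm [ 0.03 -0.05  0.04]
0.58 cm [ 0.16 -0.17  0.04]
0.57 cm [ 0.22 -0.23  0.04]
0.56 cm [ 0.29 -0.28  0.04]
0.55 cm [ 0.35 -0.34  0.04]
```

Call:
arm_command(plan=[{"translation": [0.06, -0.08, 0.03], "twist": 0, "gripper": 0.2}, {"translation": [0.13, -0.14, 0.03], "twist": 0, "gripper": 0.2}, {"translation": [0.2, -0.21, 0.03], "twist": 0, "gripper": 0.2}, {"translation": [0.27, -0.27, 0.03], "twist": 0, "gripper": 0.2}, {"translation": [0.33, -0.32, 0.03], "twist": 0, "gripper": 0.2}])

```text
clock: 13.77
eef_pos: [487.0, 67.5, 74.3]
tcp_rot: [-3.13, -0.0, -0.004]
contact_force: [2.4, 5.1, -3.9]
opening: 0.291
```

```bash
python3 -c "
from h import *
arc(.53,.52,.51,.5,.49,.48)"
```

```text
t 13.77 drum 0.54 r 86.0 z 74.3 Frad 2.5 Fcw 5.1 Fz -3.9 op 0.291
0.53 cm [ 0.06 -0.07  0.04]
0.52 cm [ 0.12 -0.12  0.04]
0.51 cm [ 0.19 -0.17  0.04]
0.5 cm [ 0.26 -0.23  0.04]
0.49 cm [ 0.33 -0.28  0.04]
0.48 cm [ 0.4  -0.33  0.04]
```

Call:
arm_command(plan=[{"translation": [0.06, -0.07, 0.04], "twist": 0, "gripper": 0.2}, {"translation": [0.12, -0.12, 0.04], "twist": 0, "gripper": 0.2}, {"translation": [0.19, -0.17, 0.04], "twist": 0, "gripper": 0.2}, {"translation": [0.26, -0.23, 0.04], "twist": 0, "gripper": 0.2}, {"translation": [0.33, -0.28, 0.04], "twist": 0, "gripper": 0.2}])

```text
clock: 14.18
eef_pos: [491.3, 70.9, 74.3]
tcp_rot: [-3.129, -0.002, -0.005]
contact_force: [2.0, 5.7, -2.4]
opening: 0.29
```

```bash
python3 -c "
from h import *
arc(.47,.46,.45,.44,.43,.42,.41)"
```

```text
t 14.18 drum 0.476 r 86.1 z 74.3 Frad 3.5 Fcw 5.0 Fz -2.4 op 0.29
0.47 cm [ 0.03 -0.04  0.03]
0.46 cm [ 0.1  -0.09  0.03]
0.45 cm [ 0.17 -0.14  0.04]
0.44 cm [ 0.24 -0.19  0.04]
0.43 cm [ 0.32 -0.23  0.04]
0.42 cm [ 0.39 -0.28  0.04]
0.41 cm [ 0.46 -0.33  0.04]
```

Call:
arm_command(plan=[{"translation": [0.05, -0.05, 0.04], "twist": 0, "gripper": 0.2}, {"translation": [0.12, -0.11, 0.04], "twist": 0, "gripper": 0.2}, {"translation": [0.19, -0.16, 0.04], "twist": 0, "gripper": 0.2}, {"translation": [0.26, -0.21, 0.04], "twist": 0, "gripper": 0.2}, {"translation": [0.33, -0.26, 0.04], "twist": 0, "gripper": 0.2}])

```text
clock: 14.6
eef_pos: [495.8, 74.0, 74.3]
tcp_rot: [-3.128, -0.004, -0.005]
contact_force: [3.2, 4.2, -2.4]
opening: 0.289
```

```bash
python3 -c "
from h import *
arc(.41,.40,.39,.38,.37,.36,.35)"
```

```text
t 14.6 drum 0.412 r 86.1 z 74.3 Frad 1.8 Fcw 4.9 Fz -2.4 op 0.289
0.41 cm [ 0.01 -0.01  0.03]
0.4 cm [ 0.08 -0.06  0.04]
0.39 cm [ 0.16 -0.1   0.04]
0.38 cm [ 0.23 -0.15  0.04]
0.37 cm [ 0.31 -0.19  0.04]
0.36 cm [ 0.38 -0.23  0.04]
0.35 cm [ 0.46 -0.28  0.04]
```

Call:
arm_command(plan=[{"translation": [0.07, -0.05, 0.04], "twist": 0, "gripper": 0.2}, {"translation": [0.14, -0.1, 0.04], "twist": 0, "gripper": 0.2}, {"translation": [0.22, -0.15, 0.04], "twist": 0, "gripper": 0.2}, {"translation": [0.29, -0.19, 0.04], "twist": 0, "gripper": 0.2}, {"translation": [0.36, -0.23, 0.04], "twist": 0, "gripper": 0.2}])

```text
clock: 15.02
eef_pos: [500.6, 76.7, 74.3]
tcp_rot: [-3.127, -0.006, -0.005]
contact_force: [2.7, 4.5, -2.5]
opening: 0.29
```

```bash
python3 -c "
from h import *
arc(.35,.34,.33,.32,.31,.3,.29)"
```

```text
t 15.02 drum 0.349 r 86.1 z 74.3 Frad 2.7 Fcw 4.5 Fz -2.5 op 0.29
0.35 cm [-0.01 -0.    0.03]
0.34 cm [ 0.06 -0.04  0.03]
0.33 cm [ 0.14 -0.08  0.04]
0.32 cm [ 0.21 -0.12  0.04]
0.31 cm [ 0.29 -0.16  0.04]
0.3 cm [ 0.37 -0.2   0.04]
0.29 cm [ 0.45 -0.24  0.04]
```

Call:
arm_command(plan=[{"translation": [0.07, -0.04, 0.04], "twist": 0, "gripper": 0.2}, {"translation": [0.14, -0.08, 0.04], "twist": 0, "gripper": 0.2}, {"translation": [0.22, -0.13, 0.04], "twist": 0, "gripper": 0.2}, {"translation": [0.29, -0.17, 0.04], "twist": 0, "gripper": 0.2}, {"translation": [0.37, -0.21, 0.04], "twist": 0, "gripper": 0.2}])

```text
clock: 15.43
eef_pos: [505.3, 79.2, 74.3]
tcp_rot: [-3.127, -0.008, -0.005]
contact_force: [2.9, 3.5, -2.8]
opening: 0.291
```

```bash
python3 -c "
from h import *
arc(.29,.28,.27,.26,.25,.24,.23)"
```

```text
t 15.43 drum 0.287 r 86.1 z 74.3 Frad 1.9 Fcw 4.1 Fz -2.8 op 0.291
0.29 cm [-0.03  0.01  0.03]
0.28 cm [ 0.05 -0.03  0.03]
0.27 cm [ 0.13 -0.07  0.03]
0.26 cm [ 0.21 -0.1   0.03]
0.25 cm [ 0.29 -0.14  0.04]
0.24 cm [ 0.37 -0.17  0.04]
0.23 cm [ 0.45 -0.2   0.04]
```

Call:
arm_command(plan=[{"translation": [0.06, -0.03, 0.04], "twist": 0, "gripper": 0.2}, {"translation": [0.12, -0.06, 0.04], "twist": 0, "gripper": 0.2}, {"translation": [0.18, -0.09, 0.04], "twist": 0, "gripper": 0.2}, {"translation": [0.24, -0.12, 0.04], "twist": 0, "gripper": 0.2}, {"translation": [0.3, -0.15, 0.04], "twist": 0, "gripper": 0.2}])

```text
clock: 15.85
eef_pos: [506.8, 80.1, 74.1]
tcp_rot: [-3.128, -0.005, -0.005]
contact_force: [-6.4, -1.1, 9.2]
opening: 0.291
```

```bash
python3 -c "
from h import *
arc(.24,.23,.22,.21,.2,.19)"
```

```text
t 15.85 drum 0.267 r 86.4 z 74.1 Frad 1.6 Fcw -6.3 Fz 9.2 op 0.291
0.24 cm [ 0.22 -0.08  0.01]
0.23 cm [ 0.3  -0.11  0.01]
0.22 cm [ 0.38 -0.14  0.01]
0.21 cm [ 0.46 -0.17  0.01]
0.2 cm [ 0.54 -0.2   0.01]
0.19 cm [ 0.62 -0.23  0.01]
```

The stop has been reached: the pull turned from +4 N to −6 N and motion ceased. I'll relax the target onto the measured pose.

Call:
arm_command(plan=[{"translation": [0, 0, -0.02], "twist": 0, "gripper": 0.2}, {"translation": [0, 0, -0.02], "twist": 0, "gripper": 0.2}, {"translation": [0, 0, -0.02], "twist": 0, "gripper": 0.2}, {"translation": [0, 0, -0.02], "twist": 0, "gripper": 0.2}, {"translation": [0, 0, -0.02], "twist": 0, "gripper": 0.2}])

```text
clock: 16.27
eef_pos: [506.4, 79.9, 74.2]
tcp_rot: [-3.128, -0.004, -0.005]
contact_force: [-2.2, 0.0, 2.6]
opening: 0.286
```

```bash
python3 -c "
from h import *
st()
pic('s13',box=(130,250,230,370),f=5)
st()"
```

```text
t 16.27 drum 0.272 r 86.3 z 74.2 Frad 0.9 Fcw -2.0 Fz 2.6 op 0.286
t 16.32 drum 0.271 r 86.3 z 74.2 Frad 0.3 Fcw -2.5 Fz 3.4 op 0.288
```

View pics/s13.png

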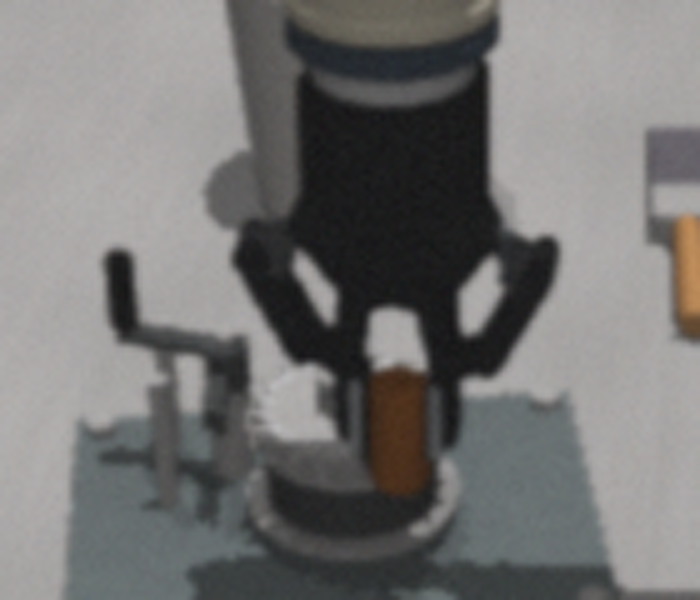

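The knob (400,430) is held on the stop with the force near zero, and nothing else is near the fingers. I'll release gently and rise.

Call:
arm_command(plan=[{"translation": [0, 0, 0], "twist": 0, "gripper": 0.3}, {"translation": [0, 0, 0], "twist": 0, "gripper": 0.33}, {"translation": [0, 0, 0], "twist": 0, "gripper": 0.36}, {"translation": [0, 0, 0], "twist": 0, "gripper": 0.4}, {"translation": [0, 0, 0], "twist": 0, "gripper": 0.45}])

```text
clock: 16.73
eef_pos: [506.7, 79.9, 74.2]
tcp_rot: [-3.128, -0.005, -0.005]
contact_force: [1.0, 0.2, 0.4]
opening: 0.45
```

```bash
python3 -c "
from h import *
st()
pic('s14',box=(130,250,230,370),f=5)"
```

```text
t 16.73 drum 0.268 r 86.3 z 74.2 Frad -0.2 Fcw 1.0 Fz 0.4 op 0.45
```

View pics/s14.png

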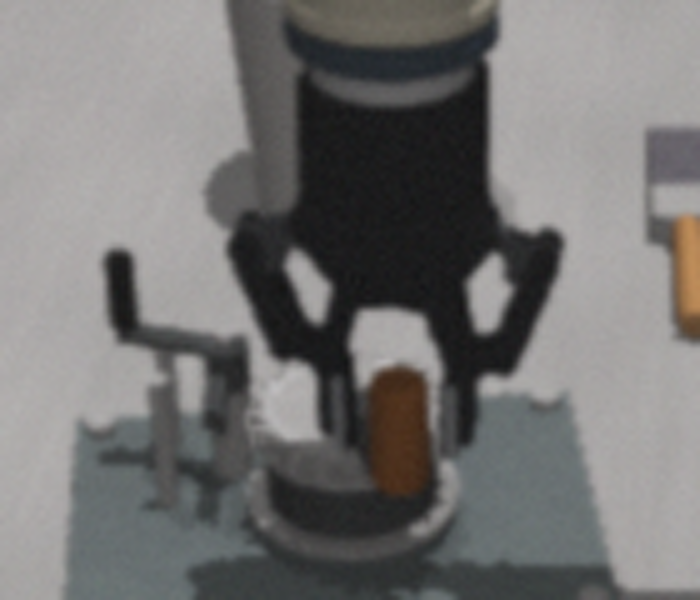

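The fingers are open, the knob stayed at (400,430), and the forces are zero. Rising.

Call:
arm_command(plan=[{"translation": [0, 0, -1.0], "twist": 0, "gripper": 0.6}, {"translation": [0, 0, -3.0], "twist": 0, "gripper": 0.6}, {"translation": [0, 0, -6.0], "twist": 0, "gripper": 0.6}, {"translation": [0, 0, -9.0], "twist": 0, "gripper": 0.6}, {"translation": [0, 0, -12.0], "twist": 0, "gripper": 0.6}])

```text
clock: 17.2
eef_pos: [505.8, 78.2, 196.2]
tcp_rot: [-3.128, -0.005, -0.005]
contact_force: [0.1, 0.6, -0.3]
opening: 0.596
```

Call:
arm_command(plan=[{"translation": [-4, 0, -2.0], "twist": 0, "gripper": 0.6}, {"translation": [-8, 0, -4.0], "twist": 0, "gripper": 0.6}, {"translation": [-10, 0, -6.0], "twist": 0, "gripper": 0.6}, {"translation": [-12, 0, -6.0], "twist": 0, "gripper": 0.6}, {"translation": [-12, 0, -6.0], "twist": 0, "gripper": 0.6}])

```text
clock: 17.62
eef_pos: [382.8, 77.9, 257.4]
tcp_rot: [-3.127, -0.007, -0.004]
contact_force: [0.9, -0.5, -0.4]
opening: 0.602
```

```bash
python3 -c "
from h import *
s=st();print(s['eef_pos'],np.abs(s['qvel']).max())
pic('s15',box=(130,250,230,370),f=5)
pic('t15','top',box=(100,260,240,400),f=4)"
```

```text
t 17.62 drum 0.973 r 176.3 z 257.4 Frad -1.0 Fcw -0.1 Fz -0.4 op 0.602
[382.82668569  77.90639248 257.36225866] 0.07359423145582955
```

View pics/s15.png

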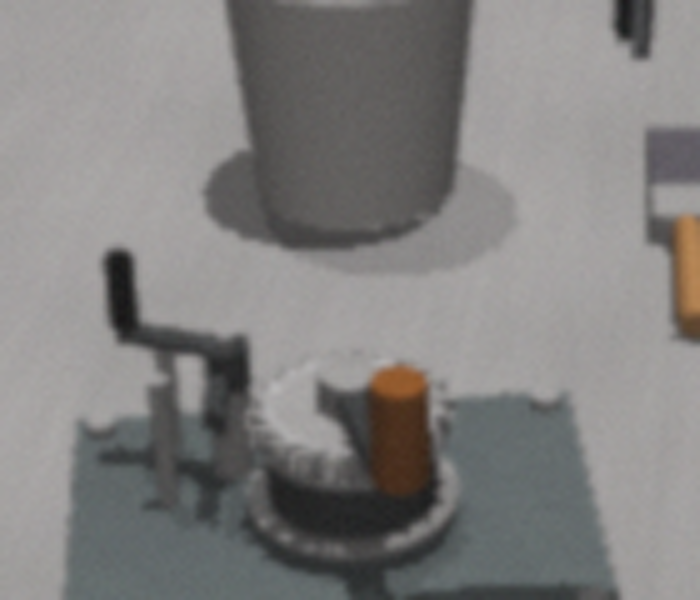

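View pics/t15.png

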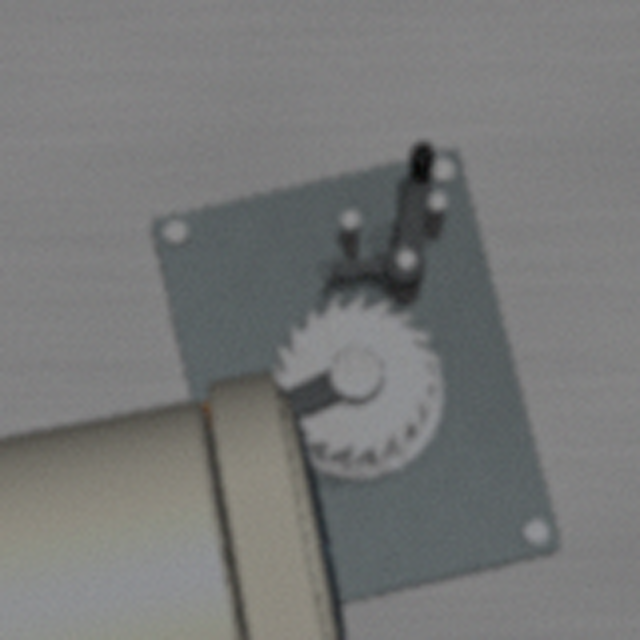

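The knob is still at (400,430), the lever peg (422,160 in the top zoom) rests by its off post, and the pawl tip (335,280) is clear of the teeth. Handing in.

```bash
python3 -c "
from rig import job
print(job.sign_off())"
```

```text
the job is handed in; nothing more can be done
None
```

The winder is let down and the job is handed in, at about 18 s of the 69 s allowed; no verdict was reported.

- **Lever:** I pushed the thumb lever to its off stop. The force rose to about 6 N there, and the peg moved 37.6 mm, which is about 0.74 rad. Angles taken straight from the pictures read 0.71 rad, within measuring error of the full 0.75.
- **Pawl:** I gripped the knob and wound it on about 0.11 rad. The pawl jumped clear. The drum then passed back below 1.54 rad with the spring still pulling.
- **Drum:** I eased it back at 0.15 to 0.4 rad/s with the knob held throughout. At about 0.27 rad the pull turned to resistance of about 6 N. I relaxed that to 2 N and then opened the fingers.
- **Last checks:** The knob did not move after release, the lever lies on its off post and the pawl tip is clear of the wheel. The arm is clear of everything, with forces near zero. The tool stayed well clear of the painting things. The pail and brush look unmoved in the last pictures; I took no final picture of the soap and tray.

**One disagreement:** the fingertips appeared about 28 mm higher than the reported tool position in every picture. My first approach passed over the peg without touching it. From then on I set heights from the pictures.

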